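# Set out the check weights and hold the balance's draught lid half open

## Task

Get the balance check ready: the smallest weight already stands in the first pocket of the wooden block, so stand the medium weight upright in the second pocket and after it the large weight in the third, each fully down in its pocket. Only then lift the hinged lid of the balance's draught shield to 45 degrees and finish while still holding it there, because it falls shut by itself and I need both hands to set weights on the pan. Leave the other things on the table where they are.

Things in the scene. Friction and masses are not known exactly. Their poses are not given: they have to be found in the camera images.
- balance: Grey laboratory balance, fixed to the table, with a square clear draught shield on it, 140 x 140 mm, whose walls reach 92 mm above the table. Origin on the table under the middle of the shield; its x axis points away from the robot side (to the back, where the lid is hinged), y left, z up. A low control panel, 32 mm high, extends to 130 mm in front of the origin, under the handle.
- shield_lid (a joint): Angle in rad of the shield's lid: 0 shut, grows as the front edge is lifted, stop at 1.45. 45 degrees is 0.785. The lid (aluminium, about 146 mm front to back, 150 wide, 6 thick, about 0.22 kg) has a free hinge and falls shut from any angle when let go; about 1 N upwards at the handle carries it.
- lid_hinge (a point): Middle of the lid's hinge axis, at the back of the shield: 72 mm behind the balance's origin, 92 mm above the table. The axis runs along the balance's y. x, y, z as the lid's (the balance's when shut).
- lid_handle (a point): Middle of the lid's bow handle: a round steel bar, 10 mm thick, parallel to the hinge axis, 90 mm long between its two arms, 192 mm in front of the hinge axis and 4 mm above it when shut (96 mm above the table). The space between bar and lid edge is 43 mm clear. Can be pinched from above, fingers in front of and behind the bar; it can turn between the fingers.
- weight_block: Dark wooden block, fixed to the table, 66 (x) x 160 (y) x 20 mm high, with three round pockets 10 mm deep in a row along its y axis, marked by one, two and three brass dots. Origin under its centre, x to the back, y left, z up.
- pocket_1 (a point): Centre of the mouth of the first pocket (one dot, at the block's right end, 26 mm wide, 10 mm deep), on the block's top 20 mm above the table. Holds the small weight from the start.
- pocket_2 (a point): The same for the second pocket (two dots, in the middle, 31.5 mm wide), for the medium weight. Pocket centres are 46 mm (first to second) and 54 mm (second to third) apart.
- pocket_3 (a point): The same for the third pocket (three dots, at the left end, 39 mm wide), for the large weight.
- small_weight_mid (a point): Middle, half-way up, of the small round weight with a knob on top, 22 mm wide, 30 high. It stands in the first pocket and stays there.
- medium_weight_mid (a point): Middle, half-way up, of the medium round weight, 28 mm wide, 38 high (a cylinder with a narrower neck and knob on top), about 0.1 kg. Stands on the table at the start; z along its axis, up.
- large_weight_mid (a point): Middle, half-way up, of the large round weight of the same shape, 35 mm wide, 46 high, about 0.2 kg. Stands on the table at the start.
- sieve_shaker: Fixed obstacle: tall sieve shaker, right of the balance, always at the same place: base 380 (x) x 300 (y) x 120 mm, on it a sieve stack 210 mm across to 530 mm above the table and two thin upright rods at 118 mm either side, over 700 mm high. Origin on the table under its middle. The arm may start on its other side: draw the arm in towards the robot to swing past its front.
- tin: Bystander: round moisture tin, 50 mm wide, 34 high, in front of the balance. Origin under its centre.
- crucible: Bystander: lidded crucible, 48 mm wide and high. Origin under its centre.
- timer: Bystander: flat timer, 40 x 62 x 17 mm. Origin under its centre.
Things that resemble listed ones, but are neither listed nor needed, are in the scene too. What is shaped like the part that bears medium_weight_mid but blue or orange is not meant.

How it is judged:
On the way, in this order (a step that is already met when the one before it is completed fails the run):
1. the medium weight stands in the second pocket, the large one not yet in the third (horizontal distance between medium_weight_mid and pocket_2 below 0.006 m and height (world z) of medium_weight_mid below 0.033 m and angle between medium_weight_mid's own z axis and vertical below 0.12 rad and not (horizontal distance between large_weight_mid and pocket_3 below 0.006 m and height (world z) of large_weight_mid below 0.037 m and angle between large_weight_mid's own z axis and vertical below 0.12 rad)), for 0.2 s.
2. the large weight stands in the third pocket, the medium one still in the second (horizontal distance between large_weight_mid and pocket_3 below 0.006 m and height (world z) of large_weight_mid below 0.037 m and angle between each of large_weight_mid, medium_weight_mid's own z axis and vertical below 0.12 rad and horizontal distance between medium_weight_mid and pocket_2 below 0.006 m and height (world z) of medium_weight_mid below 0.033 m), for 0.2 s.
At the end, for the whole second after the job is handed in: The lid is held by the robot (contact of more than 0.4 N) at rest at 45 degrees, within 5, through the last second; the small, medium and large weights stand upright (within 7 degrees) and fully down in the first, second and third pockets, centred within 6 mm (all of step 2 and value of joint shield_lid between 0.698 and 0.873 rad and velocity of joint shield_lid between -0.1 and 0.1 rad/s and contact force between any of the fingers, the arm and balance above 0.4 N and horizontal distance between small_weight_mid and pocket_1 below 0.006 m and height (world z) of small_weight_mid below 0.029 m and angle between small_weight_mid's own z axis and vertical below 0.12 rad); the arm keeps its last pose, push and grip.
It fails at once if the lid is lifted before both weights stand in their pockets (value of joint shield_lid above 0.15 rad and not (horizontal distance between medium_weight_mid and pocket_2 below 0.006 m and height (world z) of medium_weight_mid below 0.033 m and angle between each of medium_weight_mid, large_weight_mid's own z axis and vertical below 0.12 rad and horizontal distance between large_weight_mid and pocket_3 below 0.006 m and height (world z) of large_weight_mid below 0.037 m)).
It fails at once if a bystander (tin, crucible, timer) is moved more than 25 mm (distance of any of tin, crucible, timer from where it was at the start of the episode above 0.025 m).
It also fails if it takes over 67 s, if anything falls off the work surface, if the arm or the gripper's body presses on something with over 40 N, if the wrist force passes 120 N, or if a joint passes its speed limit or range.

## Robot

A 7-joint arm with a two-finger parallel gripper is mounted at the origin on a cart in front of the work surface, level with it; the furniture and walls round the work are solid. World frame = base frame: x ahead of the robot, y to its left, z up, the work surface at z = 0. Lengths are in m, angles in rad, forces in N, time in s.
With the tool pointing down it reaches from about 0.4 to 0.9 m from the base axis. Payload 5.5 kg.
Tool frame: the origin (TCP) lies at the very end of the fingers, on their centre line; the grasp point (between the pads) lies 19 mm behind it; z points along the fingers, y is the direction in which the jaws open and shut (so a half turn about z gives the same grasp; the last joint's range is limited). The gripper opens to 92 mm and grips with 3 to 60 N. Pads are 19 mm wide; open, the fingers measure 130 mm over their backs; the gripper's body (75 mm by 190 mm) begins 47 mm behind the grasp point.
Start: joints at [1.579, 0.501, -0.427, 1.55, 0.221, 1.138, -0.21], TCP at [0.164, -0.629, 0.227] pointing down, gripper open.
Joint ranges: [-2.88, 2.88], [-0.31, 2.03], [-1.54, 1.56], [0.2, 2.42], [-1.41, 4.55], [0.19, 2.02], [-2.57, 2.57]. Speed limits (rad/s): [2.57, 2.57, 3.14, 3.14, 3.14, 3.14, 3.14].

## Interface

Orientations are given as a unit quaternion [x, y, z, w].
In Python, from station import robot, cams gives the robot as it stands. The module is installed in compiled form; this text tells all that it offers.
- The arm moves only by the tool play_rows, never from a script. Its argument "rows" is a list that holds one entry, the list of rows, each a list of 7 numbers: the shift along the tool's x, y, z in m, then the turn, a rotation vector about the tool's x, y, z in rad, then the opening in per cent of the stroke, from 0 (shut) to 100 (fully open). A call has exactly 8 rows; each row shifts and turns the commanded pose from where the row before left it, along the tool's axes as they then stand; what a row does not reach is not made up. A row lasts 1/10 s, in which the tool goes at most 50 mm and 8.59 degrees, less where a joint would pass 70% of its speed; a pose out of reach is approached as far as the arm can. A call is refused whole if a number of a shift passes 0.05 or a number of a turn 0.15, either way. A call with a gripper value outside its range is refused whole. The fingers move at their own pace and stop on an object; "newtons" is the grip in N (left out, the last holds). Time passes only in rows, so rows that do not move let the fingers close, or fill a call up. It gives the time, the measured TCP pose, the force and the opening at its end, in the units of the state.
- robot.sense(): the state, without advancing time (a new reading comes with each control period).
- cams.grab_frame(name): name is "scene" or "top" or "wrist"; returns a dict with "frame" (400x640x3 uint8, red, green, blue), "fov_y" (degrees; the focal length in pixels is half the picture's height over the tangent of half this angle, whatever the lens; pixels are square), "cx", "cy" (the principal point, pixels), "world_from_camera" (4x4, takes a point from camera to world coordinates). Camera axes: x right, y up, looking along -z (the intrinsics and any distortion apply to the point x, -y, -z); pixel columns grow to the right and rows downward; lengths in m; the calibration is good to about 2 mm. A picture is of the moment at which its call begins. There is no depth.
- robot.close_job(): hands the job in, once; it reports no verdict.
The state is a dict: "clock": time; "joints": joint angles; "dq": joint speeds; "joint_torque": joint torques, N m; "eef_pos": TCP position; "tcp_rot": TCP orientation; "force": force on the tool from outside, world axes, zero at the start; "moment": the same for the moment, N m; "opening": finger opening in m.
Only numpy, scipy, OpenCV 4.12 (cv2) and the standard library are available. Lean on these libraries where they do the work, as an engineer would, in place of code of your own. Each camera call takes 0.05 s, during which the arm holds its last target.

## Working session

There is one attempt and no reset: what is moved stays moved. The work goes in short steps, Python scripts to look and compute and a tool call to move; the robot and the scene stay as the last step left them, time stands still between calls to the robot, and variables do not carry over. Pictures are saved under pics/ and viewed, and the job is handed in when it is done.

Besides the shell and the picture viewer there is one more tool, called after "Request:" as name(argument=value, ...), one argument or row to a line, values as JSON. play_rows: Moves the arm, as the interface text tells. Its arguments: {"type":"object","properties":{"rows":{"type":"array"},"newtons":{"type":"number"}},"required":["rows"]}

```bash
mkdir -p pics; ls; cat > h.py <<'E'
import numpy as np, cv2
from station import robot, cams
def grab(n,tag):
    f=cams.grab_frame(n); im=f["frame"]; cv2.imwrite(f"pics/{tag}.png",im[:,:,::-1])
    np.savez(f"pics/{tag}.npz",im=im,fov=f["fov_y"],cx=f["cx"],cy=f["cy"],T=f["world_from_camera"]); 
    print({k:(v if k!="frame" else None) for k,v in f.items() if k!="frame"})
def pt(tag,u,v,z):
    d=np.load(f"pics/{tag}.npz"); fl=200/np.tan(np.radians(float(d["fov"]))/2)
    r=d["T"][:3,:3]@np.array([(u-d["cx"])/fl,-(v-d["cy"])/fl,-1.]); o=d["T"][:3,3]
    return o+r*(z-o[2])/r[2]
def proj(tag,p):
    d=np.load(f"pics/{tag}.npz"); fl=200/np.tan(np.radians(float(d["fov"]))/2)
    c=d["T"][:3,:3].T@(np.array(p)-d["T"][:3,3]); return d["cx"]+fl*c[0]/-c[2], d["cy"]-fl*c[1]/-c[2]
def crop(tag,u0,v0,u1,v1,s,out):
    im=np.load(f"pics/{tag}.npz")["im"][v0:v1,u0:u1,::-1]; cv2.imwrite(f"pics/{out}.png",cv2.resize(im,None,fx=s,fy=s,interpolation=cv2.INTER_CUBIC))
E
python3 - <<'E'
from h import *
for n in("scene","top","wrist"): grab(n,n+"0")
print(robot.sense())
E
```

```text
pics
{'fov_y': 52.279386809271536, 'cx': 315.3119783224982, 'cy': 204.6743271311171, 'world_from_camera': array([[ 0.78401191,  0.39952321, -0.47508582,  0.15173266],
       [-0.62036568,  0.5310746 , -0.57715352, -0.36901031],
       [ 0.02171978,  0.74722217,  0.6642193 ,  0.71218021],
       [ 0.        ,  0.        ,  0.        ,  1.        ]])}
{'fov_y': 42.514720761687805, 'cx': 322.95305450107526, 'cy': 203.88366878763026, 'world_from_camera': array([[ 0.02433163,  0.97972174, -0.19888006,  0.38766029],
       [-0.99967773,  0.02240413, -0.01193674,  0.15994729],
       [-0.00723895,  0.19910641,  0.97995114,  1.20937331],
       [ 0.        ,  0.        ,  0.        ,  1.        ]])}
{'fov_y': 61.09292063845317, 'cx': 314.0755055177262, 'cy': 199.934296273572, 'world_from_camera': array([[ 0.25270979,  0.9348253 ,  0.24947832,  0.23047731],
       [-0.96753974,  0.24473681,  0.06301391, -0.60963025],
       [-0.00214953, -0.25730442,  0.96632801,  0.3829727 ],
       [ 0.        ,  0.        ,  0.        ,  1.        ]])}
{'clock': 0.15, 'joints': array([ 1.5791997 ,  0.50162886, -0.42683871,  1.55120775,  0.22082906,
        1.13829039, -0.21029327]), 'dq': array([-0.00055103, -0.00433555, -0.00134374, -0.00301515,  0.00079997,
       -0.00013394,  0.00074798]), 'joint_torque': array([-5.68821924e-03, -5.67115831e+01, -5.82522109e+00, -2.79461056e+01,
       -6.87294058e-02,  2.65174953e-02,  1.01539254e-04]), 'eef_pos': array([ 0.16366348, -0.62850521,  0.22592065]), 'tcp_rot': array([ 9.91891264e-01,  1.27087269e-01, -7.66572956e-05, -7.35752001e-04]), 'force': array([-0.44730123,  0.86204707,  0.06175557]), 'moment': array([ 0.00899862, -0.0014987 , -0.01719288]), 'opening': 0.09188790048998541}
```

View pics/scene0.png

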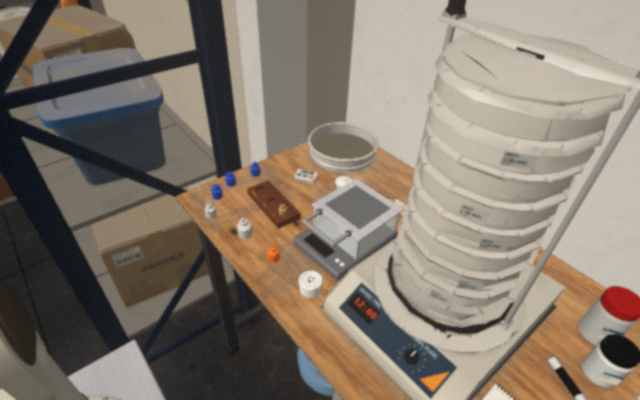

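View pics/top0.png

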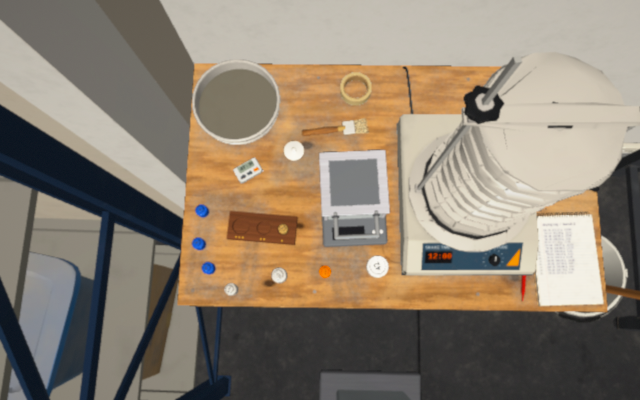

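View pics/wrist0.png

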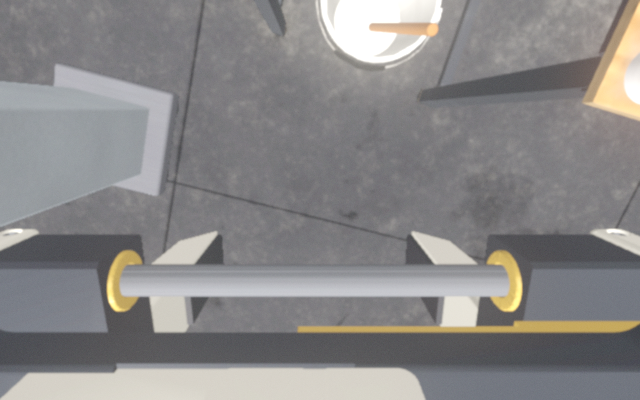

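```bash
python3 - <<'E'
from h import *
crop("top0",180,190,400,310,3.6,"c1")
crop("top0",300,130,400,260,4.5,"c2")
crop("scene0",180,160,420,310,3.3,"c3")
E
```

```text
(no output)
```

View pics/c1.png

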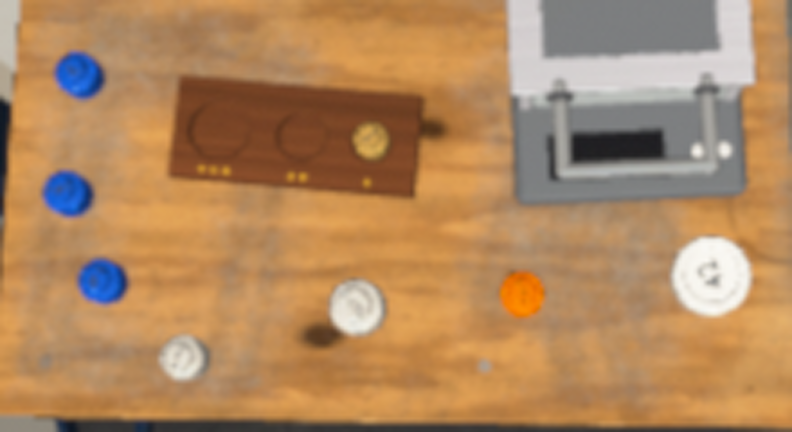

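View pics/c2.png

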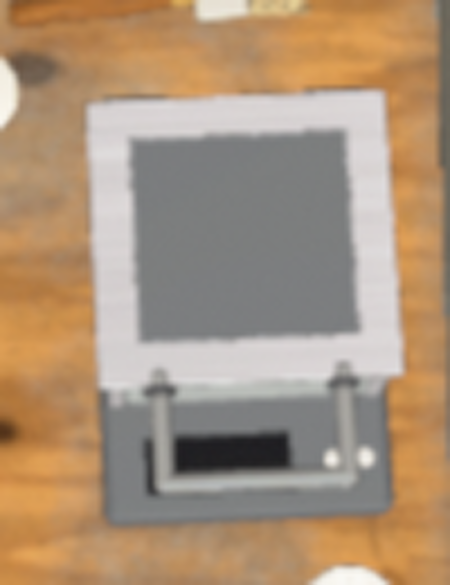

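View pics/c3.png

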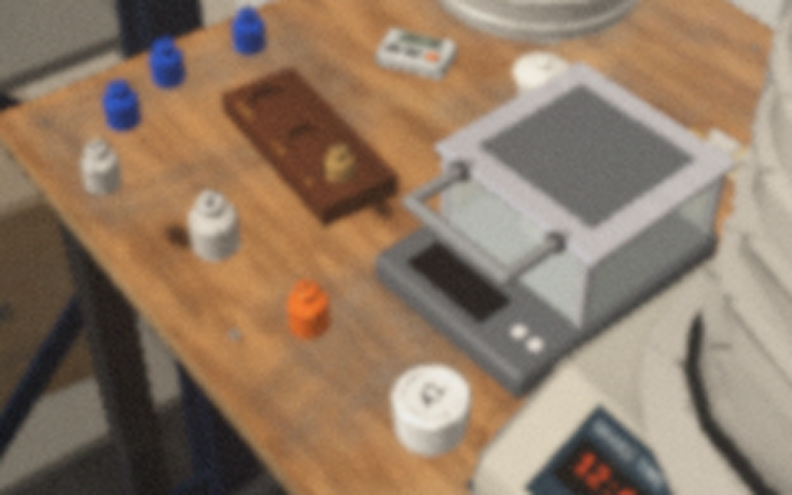

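```bash
python3 - <<'E'
from h import *
def c1(x,y,z): return pt("top0",180+x/3.6,190+y/3.6,z)
def c2(x,y,z): return pt("top0",300+x/4.5,130+y/4.5,z)
for n,x,y,z in [("med",183,358,.025),("lar",357,307,.03),("p2",303,136,.02),("p3",220,130,.02),("small",370,140,.035),("blk fl",169,177,.02),("fr",414,197,.02),("bl",180,76,.02),("br",424,97,.02),("tin",711,276,.034),("orange",522,294,.03)]: print(n,c1(x,y,z).round(4))
for n,x,y,z in [("hL",160,484,.096),("hR",350,478,.096),("lidbl",88,103,.098),("br",384,92,.098),("fl",100,388,.098),("fr",402,374,.098),("crucL",0,95,.048),("panfl",105,522,.032),("panfr",390,510,.032)]: print(n,c2(x,y,z).round(4))
E
```

```text
med [0.4245 0.3792 0.025 ]
lar [0.4588 0.27   0.03  ]
p2 [0.5688 0.3106 0.02  ]
p3 [0.5715 0.3649 0.02  ]
small [0.565  0.2656 0.035 ]
blk fl [0.54   0.3962 0.02  ]
fr [0.5307 0.237  0.02  ]
bl [0.6067 0.3931 0.02  ]
br [0.5964 0.2328 0.02  ]
tin [0.4833 0.0467 0.034 ]
orange [0.4695 0.1658 0.03  ]
hL [0.5393 0.1442 0.096 ]
hR [0.5444 0.0522 0.096 ]
lidbl [0.7302 0.184  0.098 ]
br [0.7392 0.0361 0.098 ]
fl [0.5855 0.1744 0.098 ]
fr [0.5959 0.0273 0.098 ]
crucL [0.7489 0.2312 0.048 ]
panfl [0.5279 0.171  0.032 ]
panfr [0.5374 0.0256 0.032 ]
```

```bash
python3 - <<'E'
from h import *
for u,v in [(400,115),(403,275),(533,273)]: print(pt("top0",u,v,.12).round(3))
for u,v in [(181,305),(605,310)]: print(pt("top0",u,v,.0).round(3))
E
```

```text
[0.816 0.006 0.12 ]
[0.46  0.001 0.12 ]
[ 0.471 -0.271  0.12 ]
[0.387 0.497 0.   ]
[ 0.399 -0.479  0.   ]
```

Request:
play_rows(
  rows=[
    [[0,-0.03,-0.005,0,0,0,100],[0,-0.03,-0.005,0,0,0,100],[0,-0.03,-0.005,0,0,0,100],[0,-0.03,-0.005,0,0,0,100],[0,-0.03,-0.005,0,0,0,100],[0,-0.03,-0.005,0,0,0,100],[0,-0.03,0,0,0,0,100],[0,-0.03,0,0,0,0,100]],
  ],
)

```text
clock: 0.95
eef_pos: [0.103, -0.3955, 0.2566]
tcp_rot: [0.992, 0.127, -0.0, 0.0]
force: [0.3, 1.4, 0.5]
opening: 0.0917
```

```bash
cat >> h.py <<'E'
from scipy.spatial.transform import Rotation as R
def st():
    s=robot.sense(); p=s["eef_pos"]; r=R.from_quat(s["tcp_rot"]); m=r.as_matrix()
    print("t",round(s["clock"],2),"p",p.round(4),"yaw",np.arctan2(m[1,0],m[0,0]).round(4),"z",m[:,2].round(3),"F",s["force"].round(2),"op",round(s["opening"],4),"q",s["joints"].round(2),"r",np.hypot(p[0],p[1]).round(3))
    return p,m
def to(x,y,z,yaw=None):
    "tool-axis shift needed and yaw"
    p,m=st(); print("tool shift",(m.T@(np.array([x,y,z])-p)).round(4))
    if yaw is not None: 
        y0=np.arctan2(m[1,0],m[0,0]); print("rotz",round(-(yaw-y0),4))
    # leveling
    zt=m[:,2]; e=np.cross(zt,[0,0,-1]); print("level rot",(m.T@e).round(4))
E
python3 -c "
from h import *
st()"
```

```text
t 0.95 p [ 0.103  -0.3955  0.2566] yaw 0.2548 z [-0. -0. -1.] F [0.27 1.39 0.53] op 0.0917 q [ 1.73  0.01 -0.48  2.08  0.01  1.06 -0.07] r 0.409
```

Request:
play_rows(
  rows=[
    [[0.038,-0.0018,0,0,0,-0.094,100],[0.038,-0.0018,0,0,0,-0.094,100],[0.038,-0.0018,0,0,0,-0.094,100],[0.038,-0.0018,0,0,0,-0.094,100],[0.038,-0.0018,0,0,0,-0.094,100],[0.038,-0.0018,0,0,0,-0.094,100],[0.038,-0.0018,0,0,0,-0.094,100],[0.038,-0.0018,0,0,0,-0.094,100]],
  ],
)

```text
clock: 1.75
eef_pos: [0.3444, -0.22, 0.2568]
tcp_rot: [0.875, 0.484, 0.0, 0.0]
force: [1.0, 0.3, 0.8]
opening: 0.092
```

```bash
python3 -c "
from h import *
st()"
```

```text
t 1.75 p [ 0.3444 -0.22    0.2568] yaw 1.0108 z [ 0. -0. -1.] F [0.96 0.3  0.76] op 0.092 q [ 1.36  0.03 -0.85  2.07  0.02  1.06 -0.07] r 0.409
```

Request:
play_rows(
  rows=[
    [[0.038,-0.0018,0,0,0,-0.094,100],[0.038,-0.0018,0,0,0,-0.094,100],[0.038,-0.0018,0,0,0,-0.094,100],[0.038,-0.0018,0,0,0,-0.094,100],[0.038,-0.0018,0,0,0,-0.094,100],[0.038,-0.0018,0,0,0,-0.094,100],[0.038,0.0,0,0,0,0,100],[0.038,0.0,0,0,0,0,100]],
  ],
)

```text
clock: 2.55
eef_pos: [0.4057, 0.0724, 0.2568]
tcp_rot: [0.707, 0.707, -0.0, 0.001]
force: [0.3, 0.4, 0.1]
opening: 0.0917
```

```bash
python3 -c "
from h import *
to(.4245,.33,.2,1.51)"
```

```text
t 2.55 p [0.4057 0.0724 0.2568] yaw 1.5706 z [ 0.001 -0.001 -1.   ] F [0.27 0.35 0.07] op 0.0917 q [ 0.94  0.08 -1.21  2.05  0.08  1.06 -0.31] r 0.412
tool shift [0.2576 0.0187 0.0565]
rotz 0.0606
level rot [0.0005 0.0011 0.    ]
```

Request:
play_rows(
  rows=[
    [[0.034,0.003,0.006,0,0,0.01,100],[0.035,0.003,0.006,0,0,0.01,100],[0.035,0.003,0.006,0,0,0.01,100],[0.035,0.003,0.006,0,0,0.01,100],[0.035,0.003,0.006,0,0,0.01,100],[0.035,0.003,0.006,0,0,0.01,100],[0.035,0.003,0.006,0,0,0,100],[0,0,0,0,0,0,100]],
  ],
)

```text
clock: 3.35
eef_pos: [0.4325, 0.3199, 0.2143]
tcp_rot: [0.726, 0.688, 0.001, -0.002]
force: [-1.0, 0.6, -0.6]
opening: 0.0914
```

```bash
python3 -c "
from h import *
to(.4245,.379,.2,1.51); grab('wrist','w1')"
```

```text
t 3.35 p [0.4325 0.3199 0.2143] yaw 1.5176 z [-0.002  0.004 -1.   ] F [-1.02  0.59 -0.63] op 0.0914 q [ 0.14  0.48 -1.06  1.83  0.47  1.1  -1.14] r 0.538
tool shift [ 0.0585 -0.0111  0.0145]
rotz 0.0076
level rot [-0.002  -0.0039  0.    ]
{'fov_y': 61.09292063845317, 'cx': 314.0755055177262, 'cy': 199.934296273572, 'world_from_camera': array([[ 0.99861876,  0.05021465,  0.01546162,  0.43644202],
       [-0.05249296,  0.966126  ,  0.25267578,  0.38981985],
       [-0.00224984, -0.2531384 ,  0.96742746,  0.37172144],
       [ 0.        ,  0.        ,  0.        ,  1.        ]])}
```

View pics/w1.png

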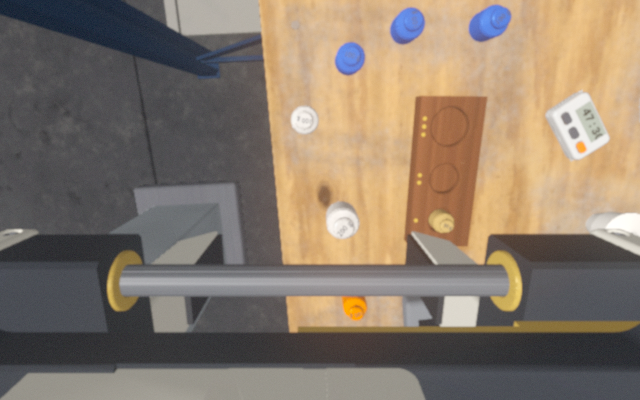

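```bash
python3 - <<'E'
from h import *
crop("w1",285,90,495,250,3.8,"w1c")
E
```

```text
(no output)
```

View pics/w1c.png

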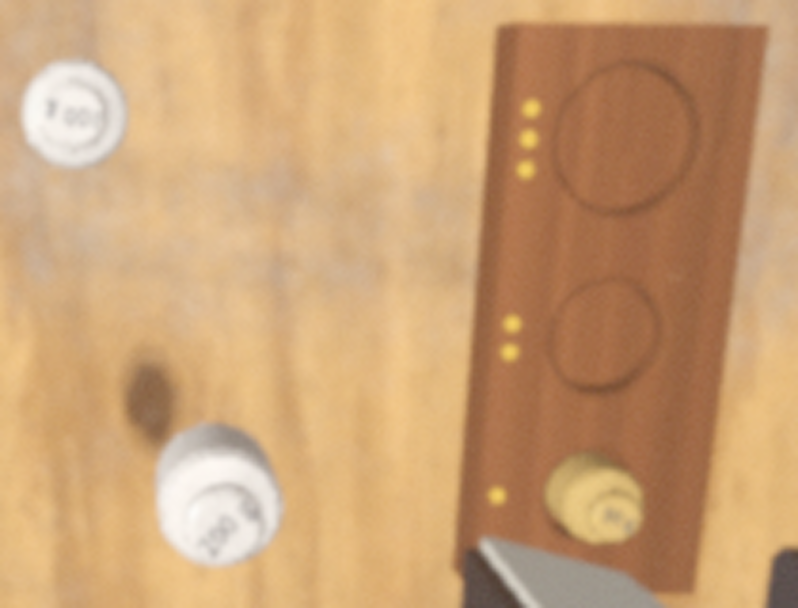

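```bash
python3 - <<'E'
from h import *
g=lambda x,y,z: pt("w1",285+x/3.8-.4,90+y/3.8-.4,z)
for n,x,y,z in [("med",74,113,.026),("medknob",79,114,.038),("L",219,507,.031),("Lknob",225,519,.046),("p3",626,137,.02),("p2",605,335,.02),("small knob",613,512,.04),("bl",767,27,.02),("fl",505,25,.02),("fr",460,572,.02)]: print(n,g(x,y,z).round(4))
E
```

```text
med [0.4253 0.3826 0.026 ]
medknob [0.427  0.3826 0.038 ]
L [0.4594 0.2741 0.031 ]
Lknob [0.4599 0.2757 0.046 ]
p3 [0.5718 0.3686 0.02  ]
p2 [0.5686 0.315  0.02  ]
small knob [0.5654 0.2702 0.04  ]
bl [0.6072 0.3948 0.02  ]
fl [0.5389 0.3989 0.02  ]
fr [0.5296 0.2468 0.02  ]
```

```bash
python3 -c "
from h import *
to(.4258,.381,.0125,1.51)"
```

```text
t 3.4 p [0.4328 0.3172 0.2142] yaw 1.5159 z [-0.002  0.001 -1.   ] F [ 0.36 -1.38  0.29] op 0.0917 q [ 0.14  0.48 -1.06  1.84  0.47  1.1  -1.14] r 0.537
tool shift [ 0.063  -0.0101  0.2018]
rotz 0.0059
level rot [-0.002  -0.0014  0.    ]
```

Request:
play_rows(
  rows=[
    [[0.016,-0.0025,0.02,0,0,0.002,100],[0.016,-0.0025,0.03,0,0,0.002,100],[0.016,-0.0025,0.03,0,0,0.002,100],[0.015,-0.0026,0.03,0,0,0,100],[0,0,0.03,0,0,0,100],[0,0,0.02,0,0,0,100],[0,0,0,0,0,0,100],[0,0,0,0,0,0,100]],
  ],
)

```text
clock: 4.2
eef_pos: [0.4287, 0.3769, 0.0551]
tcp_rot: [0.73, 0.683, -0.0, 0.0]
force: [0.2, 0.6, 0.9]
opening: 0.0917
```

```bash
python3 -c "
from h import *
to(.4258,.381,.0125,1.51);grab('wrist','w2')"
```

```text
t 4.2 p [0.4287 0.3769 0.0551] yaw 1.5036 z [-0.    -0.001 -1.   ] F [0.15 0.58 0.86] op 0.0917 q [-0.13  0.73 -0.85  1.86  0.71  0.88 -1.4 ] r 0.571
tool shift [ 0.0039 -0.0032  0.0426]
rotz -0.0064
level rot [-0.0002  0.0005  0.    ]
{'fov_y': 61.09292063845317, 'cx': 314.0755055177262, 'cy': 199.934296273572, 'world_from_camera': array([[ 9.97784908e-01,  6.41692577e-02,  1.75380536e-02,
         4.33384362e-01],
       [-6.65213691e-02,  9.64166290e-01,  2.56823427e-01,
         4.47462807e-01],
       [-4.29431456e-04, -2.57421194e-01,  9.66299200e-01,
         2.12266310e-01],
       [ 0.00000000e+00,  0.00000000e+00,  0.00000000e+00,
         1.00000000e+00]])}
```

View pics/w2.png

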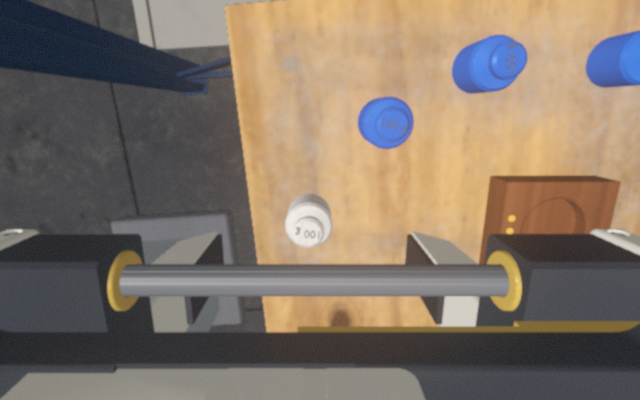

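```bash
python3 - <<'E'
from h import *
crop("w2",270,180,350,260,7,"w2c")
print(pt("w2",314,230,.038),pt("w2",307,219,.026), proj("w2",[.4287,.3769,.0551]))
E
```

```text
[0.42905235 0.38422862 0.038     ] [0.42516911 0.38686013 0.026     ] (np.float64(314.24974858919916), np.float64(255.48423578921378))
```

View pics/w2c.png

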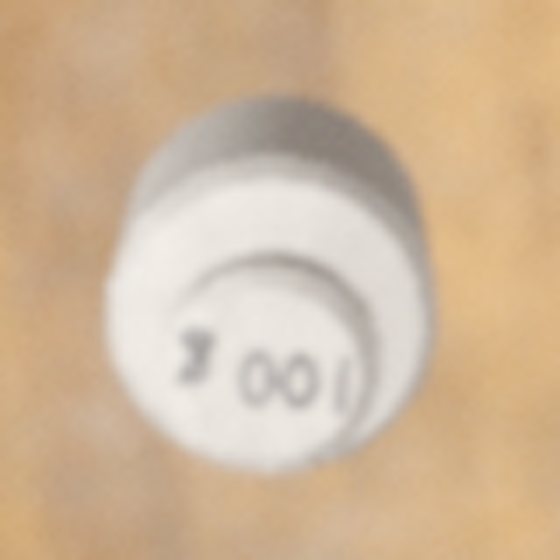

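```bash
python3 - <<'E'
from h import *
for z in (.024,.028,.032): print(pt("w2",308,225.3,z), pt("w2",308.5,232,z+.01))
print(pt("w2",308.5,232,.038))
E
```

```text
[0.42538711 0.38229787 0.024     ] [0.42580949 0.38179985 0.034     ]
[0.42555702 0.3836824  0.028     ] [0.42597946 0.38327322 0.038     ]
[0.42572693 0.38506692 0.032     ] [0.42614943 0.38474659 0.042     ]
[0.42597946 0.38327322 0.038     ]
```

Request:
play_rows(
  rows=[
    [[0.002,-0.001,0.01,0,0,0,100],[0.002,-0.001,0.012,0,0,0,100],[0.001,-0.001,0.012,0,0,0,100],[0,0,0.0085,0,0,0,100],[0,0,0,0,0,0,100],[0,0,0,0,0,0,100],[0,0,0,0,0,0,100],[0,0,0,0,0,0,100]],
  ],
)

```text
clock: 5.05
eef_pos: [0.4259, 0.3833, 0.0127]
tcp_rot: [0.73, 0.683, 0.0, 0.0]
force: [0.1, -0.6, 0.3]
opening: 0.0919
```

```bash
python3 -c "
from h import *
to(.4258,.382,.0125,1.51)"
```

```text
t 5.05 p [0.4259 0.3833 0.0127] yaw 1.5048 z [ 0.001  0.001 -1.   ] F [ 0.1  -0.62  0.31] op 0.0919 q [-0.18  0.79 -0.8   1.87  0.77  0.82 -1.46] r 0.573
tool shift [-0.0013  0.      0.0002]
rotz -0.0052
level rot [ 0.0006 -0.0006 -0.    ]
```

Close on it.

Request:
play_rows(
  newtons=15,
  rows=[
    [[0,0,0,0,0,0,20],[0,0,0,0,0,0,20],[0,0,0,0,0,0,20],[0,0,0,0,0,0,20],[0,0,0,0,0,0,20],[0,0,0,0,0,0,20],[0,0,0,0,0,0,20],[0,0,0,0,0,0,20]],
  ],
)

```text
clock: 5.85
eef_pos: [0.4256, 0.383, 0.0122]
tcp_rot: [0.73, 0.683, 0.0, 0.0]
force: [0.7, -0.2, -0.0]
opening: 0.0323
```

```bash
python3 -c "
from h import *
to(.5687,.3145,.06,1.51);grab('wrist','w3')"
```

```text
t 5.85 p [0.4256 0.383  0.0122] yaw 1.5048 z [ 0. -0. -1.] F [ 0.71 -0.15 -0.  ] op 0.0323 q [-0.18  0.79 -0.8   1.87  0.77  0.82 -1.46] r 0.573
tool shift [-0.059   0.1473 -0.0478]
rotz -0.0052
level rot [0. 0. 0.]
{'fov_y': 61.09292063845317, 'cx': 314.0755055177262, 'cy': 199.934296273572, 'world_from_camera': array([[ 9.97867554e-01,  6.30174554e-02,  1.70042380e-02,
         4.30147164e-01],
       [-6.52708552e-02,  9.64375563e-01,  2.56358125e-01,
         4.53558500e-01],
       [-2.43434933e-04, -2.56921336e-01,  9.66432288e-01,
         1.69404900e-01],
       [ 0.00000000e+00,  0.00000000e+00,  0.00000000e+00,
         1.00000000e+00]])}
```

View pics/w3.png

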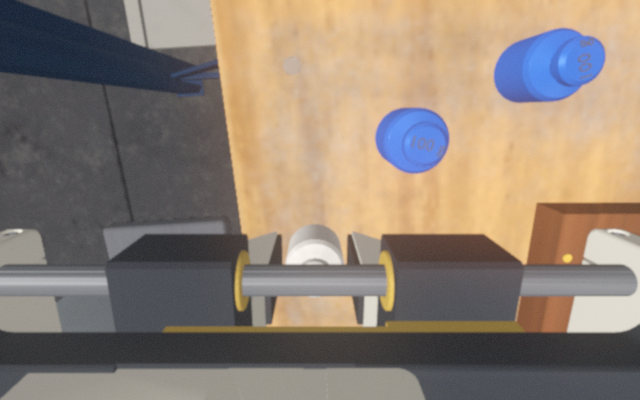

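Opening 32 mm: the fingers are still closing; a little longer with a full-shut command.

Request:
play_rows(
  newtons=15,
  rows=[
    [[0,0,0,0,0,0,10],[0,0,0,0,0,0,10],[0,0,0,0,0,0,10],[0,0,0,0,0,0,10],[0,0,-0.01,0,0,0,10],[0,0,-0.02,0,0,0,10],[0,0,-0.02,0,0,0,10],[0,0,0,0,0,0,10]],
  ],
)

```text
clock: 6.7
eef_pos: [0.4271, 0.3853, 0.0662]
tcp_rot: [0.73, 0.683, 0.003, 0.0]
force: [-0.0, 0.1, -0.2]
opening: 0.0271
```

```bash
python3 -c "
from h import *
to(.5687,.3145,.06,1.51);grab('wrist','w4')"
```

```text
t 6.7 p [0.4271 0.3853 0.0662] yaw 1.5051 z [ 0.004  0.004 -1.   ] F [-0.    0.09 -0.18] op 0.0271 q [-0.14  0.72 -0.86  1.85  0.7   0.9  -1.4 ] r 0.575
tool shift [-0.0614  0.1459  0.0066]
rotz -0.0049
level rot [ 0.0041 -0.0043 -0.    ]
{'fov_y': 61.09292063845317, 'cx': 314.0755055177262, 'cy': 199.934296273572, 'world_from_camera': array([[ 0.9978743 ,  0.0639214 ,  0.01268582,  0.43096692],
       [-0.0650522 ,  0.96544271,  0.25236596,  0.45517101],
       [ 0.00388415, -0.25265475,  0.9675487 ,  0.22375295],
       [ 0.        ,  0.        ,  0.        ,  1.        ]])}
```

View pics/w4.png

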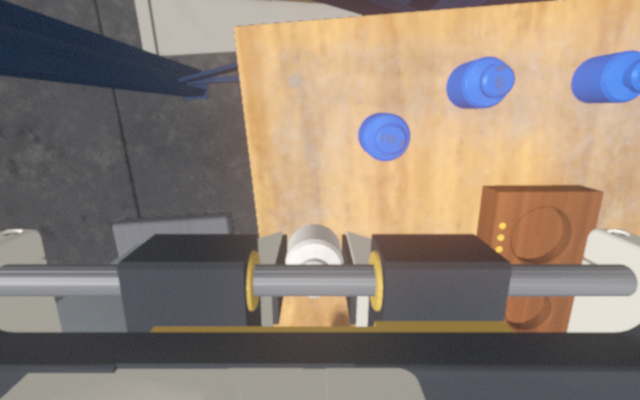

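Request:
play_rows(
  rows=[
    [[-0.008,0.02,0,0,0,0,10],[-0.012,0.029,0,0,0,0,10],[-0.012,0.029,0,0,0,0,10],[-0.012,0.029,0,0,0,0,10],[-0.012,0.028,0,0,0,0,10],[-0.005,0.011,0.005,0,0,0,10],[0,0,0.01,0,0,0,10],[0,0,0.0,0,0,0,10]],
  ],
)

```text
clock: 7.55
eef_pos: [0.5643, 0.3126, 0.045]
tcp_rot: [0.73, 0.684, -0.002, -0.001]
force: [-1.0, 0.5, -1.5]
opening: 0.0269
```

Request:
play_rows(
  rows=[
    [[0,0,0,0,0,0,10],[0,0,0,0,0,0,10],[0,0,0,0,0,0,10],[0,0,0,0,0,0,10],[0,0,0,0,0,0,10],[0,0,0,0,0,0,10],[0,0,0.0,0,0,0,10],[0,0,0.0,0,0,0,10]],
  ],
)

```text
clock: 8.35
eef_pos: [0.5673, 0.3124, 0.0472]
tcp_rot: [0.73, 0.683, -0.0, 0.0]
force: [-0.1, -0.2, -1.0]
opening: 0.0272
```

```bash
python3 -c "
from h import *
to(.5687,.315,.036,1.51);grab('wrist','w5');grab('top','t5');grab('scene','s5')
crop('w5',200,150,440,300,3.3,'w5c');crop('t5',200,190,320,280,6,'t5c');crop('s5',230,150,330,240,7,'s5c')"
```

```text
t 8.35 p [0.5673 0.3124 0.0472] yaw 1.5047 z [ 0. -0. -1.] F [-0.13 -0.19 -1.03] op 0.0272 q [ 0.01  0.84 -0.82  1.66  0.72  0.97 -1.14] r 0.648
tool shift [0.0027 0.0012 0.0112]
rotz -0.0053
level rot [ 0.0001  0.0001 -0.    ]
{'fov_y': 61.09292063845317, 'cx': 314.0755055177262, 'cy': 199.934296273572, 'world_from_camera': array([[ 9.97856958e-01,  6.31891928e-02,  1.69887328e-02,
         5.71877109e-01],
       [-6.54328436e-02,  9.64366195e-01,  2.56352071e-01,
         3.82995894e-01],
       [-1.84679151e-04, -2.56914319e-01,  9.66434167e-01,
         2.04440721e-01],
       [ 0.00000000e+00,  0.00000000e+00,  0.00000000e+00,
         1.00000000e+00]])}
{'fov_y': 42.514720761687805, 'cx': 322.95305450107526, 'cy': 203.88366878763026, 'world_from_camera': array([[ 0.02433163,  0.97972174, -0.19888006,  0.38766029],
       [-0.99967773,  0.02240413, -0.01193674,  0.15994729],
       [-0.00723895,  0.19910641,  0.97995114,  1.20937331],
       [ 0.        ,  0.        ,  0.        ,  1.        ]])}
{'fov_y': 52.279386809271536, 'cx': 315.3119783224982, 'cy': 204.6743271311171, 'world_from_camera': array([[ 0.78401191,  0.39952321, -0.47508582,  0.15173266],
       [-0.62036568,  0.5310746 , -0.57715352, -0.36901031],
       [ 0.02171978,  0.74722217,  0.6642193 ,  0.71218021],
       [ 0.        ,  0.        ,  0.        ,  1.        ]])}
```

View pics/w5c.png

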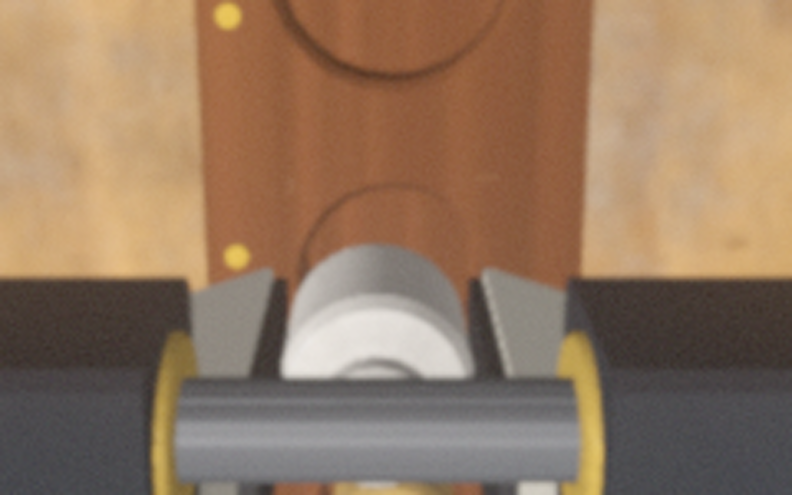

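View pics/t5c.png

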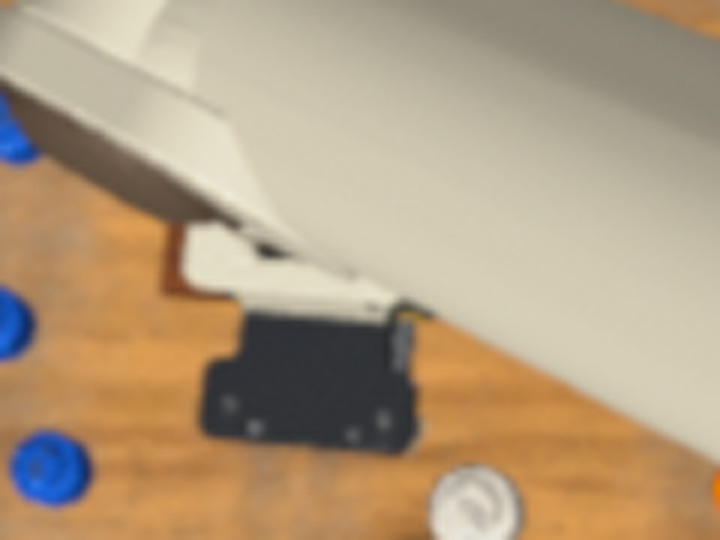

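View pics/s5c.png

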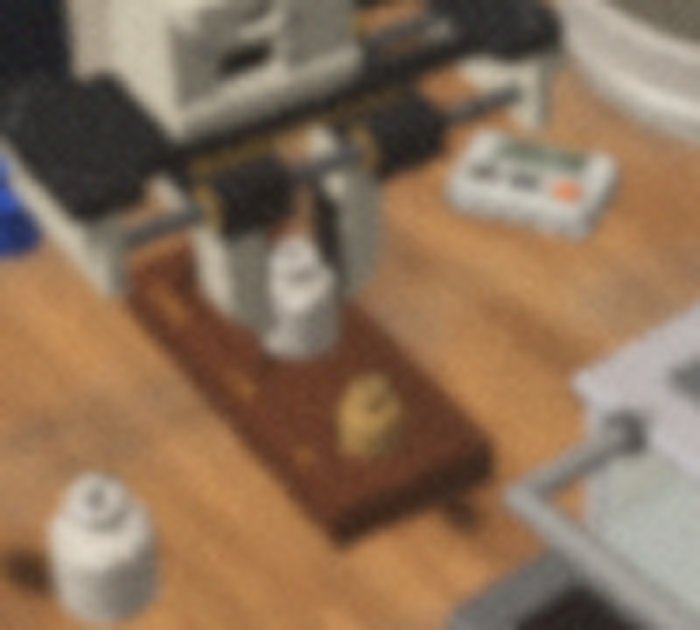

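```bash
python3 - <<'E'
from h import *
g=lambda x,y,z: pt("w5",200+x/3.3-.4,150+y/3.3-.4,z)
a=g(387,185,.02); b=g(378,244,.0347); print(a,b)
u=np.array([.0612,.998])
print("p2",a[:2]-.01575*u,"wt",b[:2]-.014*u)
# block edges at row 200 and weight body width edges
print(g(204,200,.02),g(590,200,.02)); print(g(285,365,.056),g(472,365,.056))
print(g(303,252,.02),g(473,252,.02))
print("p3 front",g(388,78,.02)[:2]+.0195*u)
E
```

```text
[0.56999447 0.33062399 0.02      ] [0.56808625 0.32509948 0.0347    ]
p2 [0.56903057 0.31490549] wt [0.56722945 0.31112748]
[0.53840939 0.33000549 0.02      ] [0.60467095 0.32566417 0.02      ]
[0.55398188 0.31489125 0.056     ] [0.58088088 0.31312971 0.056     ]
[0.55462452 0.31947348 0.02      ] [0.5841754  0.31753764 0.02      ]
p3 front [0.57253166 0.36862592]
```

Request:
play_rows(
  rows=[
    [[0.003,0.0015,0,0,0,0,10],[0,0,0,0,0,0,10],[0,0,0.004,0,0,0,10],[0,0,0.004,0,0,0,10],[0,0,0.004,0,0,0,10],[0,0,0.003,0,0,0,10],[0,0,0.002,0,0,0,10],[0,0,0.0,0,0,0,10]],
  ],
)

```text
clock: 9.3
eef_pos: [0.5687, 0.3153, 0.0298]
tcp_rot: [0.73, 0.683, -0.0, -0.0]
force: [0.4, -1.5, -1.2]
opening: 0.0268
```

```bash
python3 -c "
from h import *
to(.569,.3155,.0225,1.51)"
```

```text
t 9.3 p [0.5687 0.3153 0.0298] yaw 1.5048 z [-0.001 -0.    -1.   ] F [ 0.38 -1.51 -1.24] op 0.0268 q [-0.    0.86 -0.8   1.66  0.74  0.95 -1.15] r 0.65
tool shift [0.0003 0.0003 0.0073]
rotz -0.0052
level rot [-0.0005  0.0003 -0.    ]
```

Request:
play_rows(
  rows=[
    [[0,0,0.003,0,0,0,10],[0,0,0.003,0,0,0,10],[0,0,0.0015,0,0,0,10],[0,0,0,0,0,0,10],[0,0,0,0,0,0,10],[0,0,0,0,0,0,60],[0,0,0,0,0,0,60],[0,0,0,0,0,0,60]],
  ],
)

```text
clock: 10.1
eef_pos: [0.5691, 0.3156, 0.0229]
tcp_rot: [0.73, 0.683, 0.0, 0.0]
force: [-1.0, -1.0, -0.6]
opening: 0.0463
```

Request:
play_rows(
  rows=[
    [[0,0,0,0,0,0,60],[0,0,0,0,0,0,60],[0,0,-0.01,0,0,0,90],[0,0,-0.02,0,0,0,90],[-0.01,-0.03,-0.03,0,0,0,90],[-0.01,-0.03,-0.03,0,0,0,90],[-0.01,-0.03,-0.02,0,0,0,90],[-0.01,-0.018,0,0,0,0,90]],
  ],
)

```text
clock: 10.9
eef_pos: [0.4579, 0.2848, 0.1373]
tcp_rot: [0.729, 0.684, 0.003, 0.001]
force: [-0.0, 0.2, -0.5]
opening: 0.0825
```

```bash
python3 -c "
from h import *
to(.4595,.274,.12,1.51);grab('wrist','w6');grab('scene','s6')
crop('s6',230,150,330,240,7,'s6c')"
```

```text
t 10.9 p [0.4579 0.2848 0.1373] yaw 1.5077 z [ 0.006  0.002 -1.   ] F [-0.03  0.25 -0.45] op 0.0825 q [ 0.14  0.57 -0.97  1.9   0.58  0.97 -1.16] r 0.539
tool shift [-0.0107  0.0022  0.0172]
rotz -0.0023
level rot [ 0.0055 -0.0026  0.    ]
{'fov_y': 61.09292063845317, 'cx': 314.0755055177262, 'cy': 199.934296273572, 'world_from_camera': array([[ 0.99803303,  0.06173997,  0.01087426,  0.46133858],
       [-0.06247387,  0.96510979,  0.25428353,  0.35493619],
       [ 0.0052046 , -0.25446272,  0.96706858,  0.29459649],
       [ 0.        ,  0.        ,  0.        ,  1.        ]])}
{'fov_y': 52.279386809271536, 'cx': 315.3119783224982, 'cy': 204.6743271311171, 'world_from_camera': array([[ 0.78401191,  0.39952321, -0.47508582,  0.15173266],
       [-0.62036568,  0.5310746 , -0.57715352, -0.36901031],
       [ 0.02171978,  0.74722217,  0.6642193 ,  0.71218021],
       [ 0.        ,  0.        ,  0.        ,  1.        ]])}
```

View pics/w6.png

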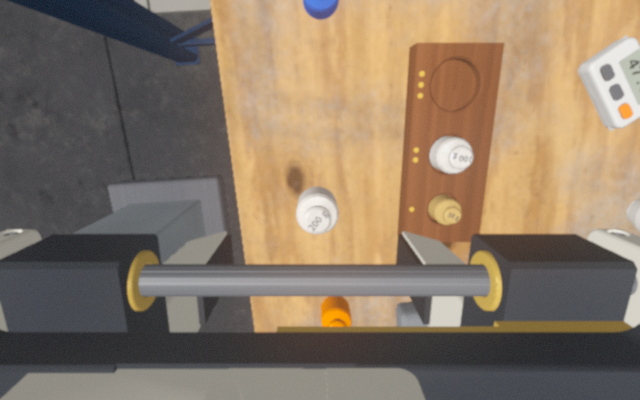

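View pics/s6c.png

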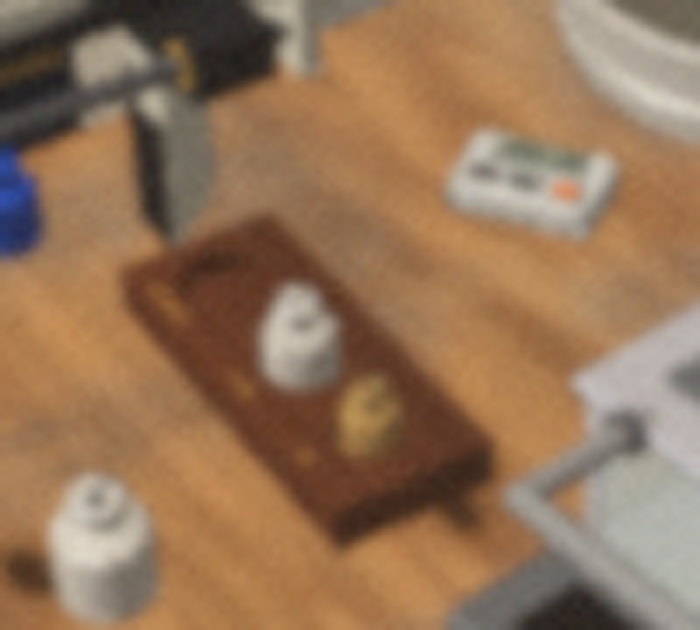

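```bash
python3 - <<'E'
from h import *
crop("w6",290,180,350,240,8,"w6c");crop("w6",400,40,500,220,4,"w6d")
E
```

```text
(no output)
```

View pics/w6c.png

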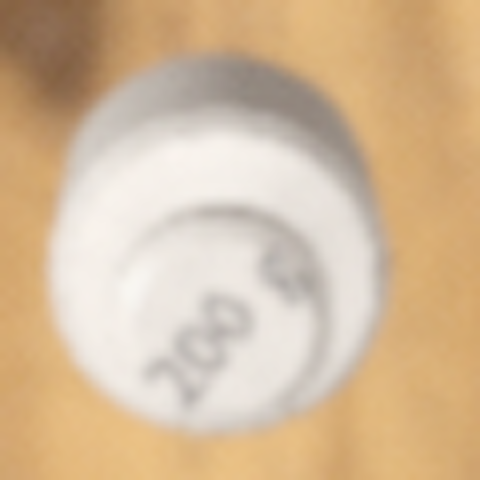

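View pics/w6d.png

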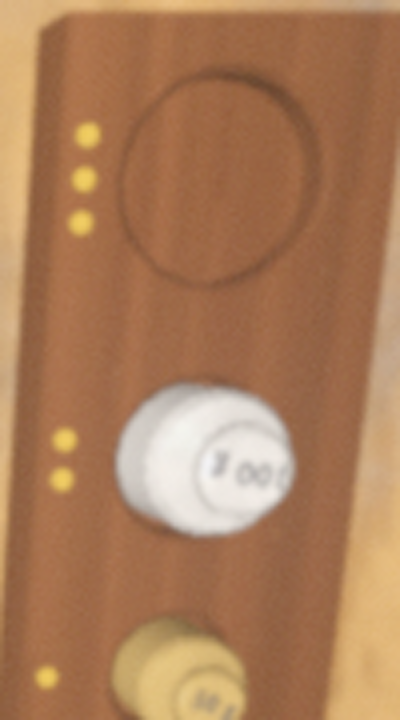

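```bash
python3 - <<'E'
from h import *
print(pt("w6",316.5,213,.032),pt("w6",317.3,218.3,.046),"p3",pt("w6",454.6,83.9,.02))
# bottom rim back point of large : crop (222,52)
print("base",pt("w6",290+225/8-.4,180+52/8-.4,.0)-np.array([0,.0175,0]))
to(.4595,.2755,.014,1.51)
E
```

```text
[0.45966114 0.27484818 0.032     ] [0.46010652 0.27482584 0.046     ] p3 [0.57203313 0.36805152 0.02      ]
base [0.46205996 0.27246466 0.        ]
t 11.0 p [0.4568 0.2822 0.1349] yaw 1.5073 z [ 0.002 -0.002 -1.   ] F [0.27 0.99 0.32] op 0.0828 q [ 0.14  0.58 -0.97  1.91  0.58  0.97 -1.16] r 0.537
tool shift [-0.0063  0.0028  0.1209]
rotz -0.0027
level rot [ 0.0024  0.0015 -0.    ]
```

Request:
play_rows(
  rows=[
    [[-0.004,0.0013,0.02,0,0,0,90],[-0.003,0.0012,0.03,0,0,0,90],[0,0,0.03,0,0,0,90],[0,0,0.02,0,0,0,90],[0,0,0.014,0,0,0,90],[0,0,0.007,0,0,0,90],[0,0,0,0,0,0,90],[0,0,0,0,0,0,90]],
  ],
)

```text
clock: 11.8
eef_pos: [0.4613, 0.2762, 0.0125]
tcp_rot: [0.73, 0.683, 0.001, 0.0]
force: [-0.3, 0.1, 1.4]
opening: 0.0826
```

```bash
python3 -c "
from h import *
to(.4597,.2745,.0135,1.51)"
```

```text
t 11.8 p [0.4613 0.2762 0.0125] yaw 1.5049 z [ 0.001  0.001 -1.   ] F [-0.31  0.08  1.38] op 0.0826 q [ 0.03  0.75 -0.8   1.96  0.77  0.77 -1.29] r 0.538
tool shift [-0.0018 -0.0014 -0.001 ]
rotz -0.0051
level rot [ 0.0011 -0.0008 -0.    ]
```

Request:
play_rows(
  newtons=18,
  rows=[
    [[-0.001,-0.001,-0.001,0,0,0,60],[0,0,0,0,0,0,20],[0,0,0,0,0,0,20],[0,0,0,0,0,0,20],[0,0,0,0,0,0,20],[0,0,0,0,0,0,20],[0,0,0,0,0,0,20],[0,0,0,0,0,0,20]],
  ],
)

```text
clock: 12.6
eef_pos: [0.4596, 0.2746, 0.0128]
tcp_rot: [0.73, 0.683, 0.0, 0.0]
force: [0.2, 0.1, 0.2]
opening: 0.0341
```

Request:
play_rows(
  rows=[
    [[0,0,0,0,0,0,20],[0,0,0,0,0,0,20],[0,0,0,0,0,0,20],[0,0,0,0,0,0,20],[0,0,0,0,0,0,20],[0,0,0,0,0,0,20],[0,0,0,0,0,0,20],[0,0,0,0,0,0,20]],
  ],
)

```text
clock: 13.4
eef_pos: [0.4596, 0.2746, 0.0128]
tcp_rot: [0.73, 0.683, 0.0, 0.0]
force: [0.6, 0.1, 0.7]
opening: 0.034
```

```bash
python3 -c "
from h import *
to(.5722,.368,.06,1.51)"
```

```text
t 13.4 p [0.4596 0.2746 0.0128] yaw 1.5048 z [ 0.  0. -1.] F [0.56 0.09 0.66] op 0.034 q [ 0.03  0.74 -0.8   1.96  0.77  0.77 -1.29] r 0.535
tool shift [ 0.1006  0.1062 -0.0472]
rotz -0.0052
level rot [ 0.0002 -0.0001  0.    ]
```

Request:
play_rows(
  rows=[
    [[0,0,-0.015,0,0,0,20],[0,0,-0.025,0,0,0,20],[0.01,0,-0.025,0,0,0,20],[0.022,0.025,0,0,0,0,20],[0.023,0.025,0,0,0,0,20],[0.023,0.025,0,0,0,0,20],[0.016,0.02,0,0,0,0,20],[0.007,0.011,0,0,0,0,20]],
  ],
)

```text
clock: 14.2
eef_pos: [0.5728, 0.3702, 0.0786]
tcp_rot: [0.73, 0.684, 0.001, -0.001]
force: [-0.0, -0.5, -1.0]
opening: 0.0338
```

Request:
play_rows(
  rows=[
    [[0,0,0.01,0,0,0,20],[0,0,0.01,0,0,0,20],[0,0,0.01,0,0,0,20],[0,0,0,0,0,0,20],[0,0,0,0,0,0,20],[0,0,0,0,0,0,20],[0,0,0,0,0,0,20],[0,0,0,0,0,0,20]],
  ],
)

```text
clock: 15.0
eef_pos: [0.5722, 0.3685, 0.0483]
tcp_rot: [0.73, 0.683, 0.0, 0.0]
force: [-0.1, -0.2, -1.8]
opening: 0.0338
```

```bash
python3 -c "
from h import *
to(.5722,.368,.038,1.51);grab('wrist','w7');crop('w7',200,130,440,300,3.3,'w7c')"
```

```text
t 15.0 p [0.5722 0.3685 0.0483] yaw 1.5048 z [ 0.001  0.    -1.   ] F [-0.13 -0.18 -1.8 ] op 0.0338 q [-0.09  0.88 -0.81  1.57  0.72  1.01 -1.18] r 0.681
tool shift [-0.0005  0.      0.0103]
rotz -0.0052
level rot [ 0.0007 -0.0004 -0.    ]
{'fov_y': 61.09292063845317, 'cx': 314.0755055177262, 'cy': 199.934296273572, 'world_from_camera': array([[ 9.97863173e-01,  6.32644531e-02,  1.63308574e-02,
         5.76650228e-01],
       [-6.53367485e-02,  9.64470315e-01,  2.55984610e-01,
         4.38977064e-01],
       [ 4.44099156e-04, -2.56504621e-01,  9.66542903e-01,
         2.05484838e-01],
       [ 0.00000000e+00,  0.00000000e+00,  0.00000000e+00,
         1.00000000e+00]])}
```

View pics/w7c.png

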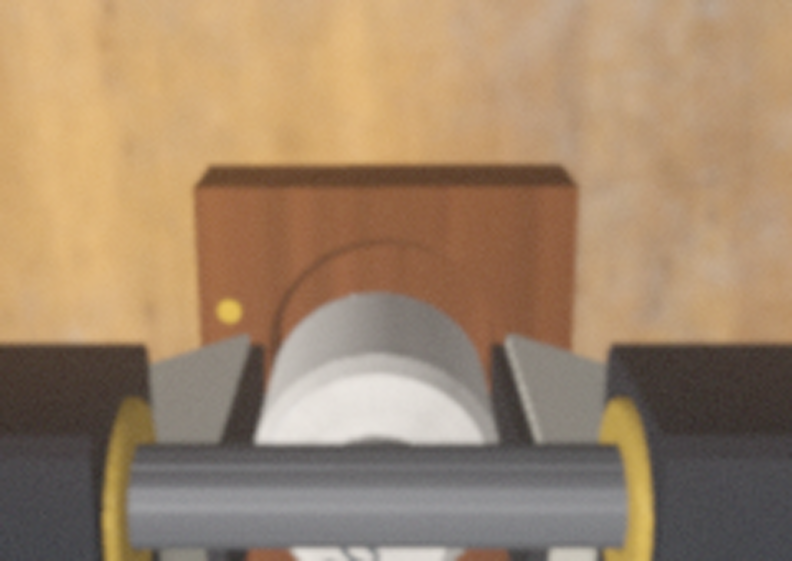

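```bash
python3 - <<'E'
from h import *
g=lambda x,y,z: pt("w7",200+x/3.3-.4,130+y/3.3-.4,z)
a=g(383,240,.02); b=g(377,292,.0348); u=np.array([.0612,.998])
print("p3",a[:2]-.0195*u,"wt",b[:2]-.0175*u)
print(g(197,186,.02),g(577,184,.02))
E
```

```text
p3 [0.5731284 0.3689308] wt [0.57192383 0.36641002]
[0.54343038 0.39993871 0.02      ] [0.60779879 0.39606575 0.02      ]
```

Request:
play_rows(
  rows=[
    [[0.001,0.0005,0,0,0,0,20],[0,0,0,0,0,0,20],[0,0,0.004,0,0,0,20],[0,0,0.004,0,0,0,20],[0,0,0.004,0,0,0,20],[0,0,0.004,0,0,0,20],[0,0,0.002,0,0,0,20],[0,0,0.0,0,0,0,20]],
  ],
)

```text
clock: 15.85
eef_pos: [0.5722, 0.3691, 0.0291]
tcp_rot: [0.73, 0.683, -0.0, -0.0]
force: [0.1, 0.7, -1.6]
opening: 0.0339
```

```bash
python3 -c "
from h import *
to(.5726,.3693,.023,1.51)"
```

```text
t 15.85 p [0.5722 0.3691 0.0291] yaw 1.5049 z [-0.001 -0.    -1.   ] F [ 0.08  0.71 -1.58] op 0.0339 q [-0.1   0.9  -0.8   1.57  0.74  0.99 -1.19] r 0.681
tool shift [0.0002 0.0004 0.0061]
rotz -0.0051
level rot [-0.0007  0.0005 -0.    ]
```

Request:
play_rows(
  rows=[
    [[0,0,0.003,0,0,0,20],[0,0,0.003,0,0,0,20],[0,0,0.0,0,0,0,20],[0,0,0,0,0,0,20],[0,0,0,0,0,0,70],[0,0,0,0,0,0,70],[0,0,0,0,0,0,70],[0,0,0,0,0,0,70]],
  ],
)

```text
clock: 16.65
eef_pos: [0.5727, 0.3695, 0.024]
tcp_rot: [0.73, 0.683, 0.0, 0.0]
force: [-0.5, 0.6, 0.5]
opening: 0.0611
```

Request:
play_rows(
  rows=[
    [[0,0,0,0,0,0,70],[0,0,-0.01,0,0,0,70],[0,0,-0.03,0,0,0,70],[0,0,-0.04,0,0,0,70],[0,0,-0.04,0,0,0,70],[-0.03,-0.01,-0.04,0,0,0,60],[-0.04,-0.01,0,0,0,0,60],[-0.03,-0.01,0,0,0,0,60]],
  ],
)

```text
clock: 17.45
eef_pos: [0.5367, 0.2709, 0.1852]
tcp_rot: [0.73, 0.683, 0.001, 0.001]
force: [1.3, -0.7, -0.3]
opening: 0.0551
```

```bash
python3 -c "
from h import *
st();grab('wrist','w8');grab('scene','s8')
crop('s8',230,150,330,240,7,'s8c')"
```

```text
t 17.45 p [0.5367 0.2709 0.1852] yaw 1.5047 z [ 0.004 -0.    -1.   ] F [ 1.31 -0.73 -0.29] op 0.0551 q [ 0.18  0.61 -0.96  1.71  0.56  1.12 -1.02] r 0.601
{'fov_y': 61.09292063845317, 'cx': 314.0755055177262, 'cy': 199.934296273572, 'world_from_camera': array([[ 0.99785332,  0.06405423,  0.01363136,  0.54064537],
       [-0.06540626,  0.96433469,  0.25647734,  0.34149272],
       [ 0.00328327, -0.25681834,  0.96645412,  0.34240648],
       [ 0.        ,  0.        ,  0.        ,  1.        ]])}
{'fov_y': 52.279386809271536, 'cx': 315.3119783224982, 'cy': 204.6743271311171, 'world_from_camera': array([[ 0.78401191,  0.39952321, -0.47508582,  0.15173266],
       [-0.62036568,  0.5310746 , -0.57715352, -0.36901031],
       [ 0.02171978,  0.74722217,  0.6642193 ,  0.71218021],
       [ 0.        ,  0.        ,  0.        ,  1.        ]])}
```

View pics/w8.png

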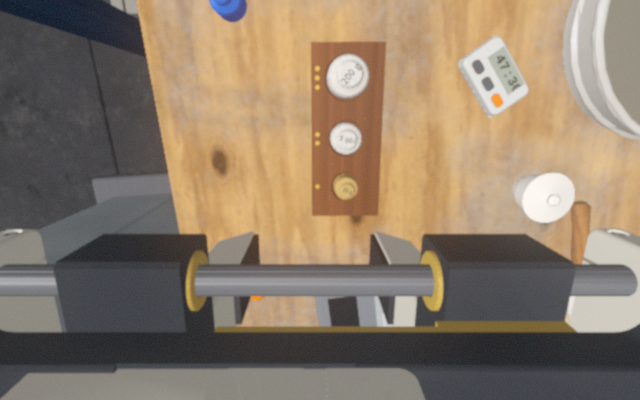

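View pics/s8c.png

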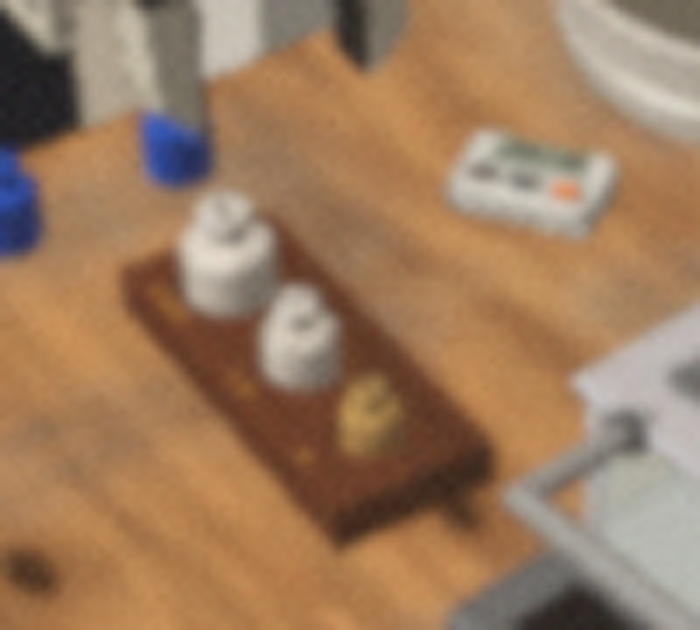

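```bash
python3 -c "
from h import *
to(.5418,.098,.15,1.633)"
```

```text
t 17.55 p [0.5361 0.2668 0.1834] yaw 1.5006 z [ 0.    -0.005 -1.   ] F [ 0.3   0.81 -0.13] op 0.055 q [ 0.18  0.61 -0.96  1.71  0.56  1.12 -1.02] r 0.599
tool shift [-0.1678  0.0175  0.0342]
rotz -0.1324
level rot [0.0008 0.0049 0.    ]
```

Request:
play_rows(
  rows=[
    [[0,0,0,0,0,-0.065,38],[0,0,0,0,0,-0.065,38],[-0.03,-0.001,0.006,0,0,0,38],[-0.035,-0.001,0.007,0,0,0,38],[-0.035,-0.001,0.007,0,0,0,38],[-0.035,-0.001,0.007,0,0,0,38],[-0.034,-0.001,0.007,0,0,0,38],[0,0,0,0,0,0,38]],
  ],
)

```text
clock: 18.35
eef_pos: [0.5425, 0.0971, 0.1478]
tcp_rot: [0.687, 0.727, -0.002, 0.001]
force: [-0.4, -0.9, 0.5]
opening: 0.0346
```

```bash
python3 -c "
from h import *
to(.5418,.098,.077,1.633);grab('wrist','w9');grab('scene','s9')"
```

```text
t 18.35 p [0.5425 0.0971 0.1478] yaw 1.6277 z [-0.002 -0.004 -1.   ] F [-0.39 -0.85  0.52] op 0.0346 q [ 0.52  0.59 -0.99  1.86  0.59  1.02 -0.66] r 0.551
tool shift [ 0.0012 -0.0005  0.0708]
rotz -0.0053
level rot [-0.0021  0.0036  0.    ]
{'fov_y': 61.09292063845317, 'cx': 314.0755055177262, 'cy': 199.934296273572, 'world_from_camera': array([[ 0.99834592, -0.05605809, -0.0127637 ,  0.53893265],
       [ 0.05744784,  0.96389416,  0.26001499,  0.1682553 ],
       [-0.00227309, -0.26031816,  0.96552022,  0.30475015],
       [ 0.        ,  0.        ,  0.        ,  1.        ]])}
{'fov_y': 52.279386809271536, 'cx': 315.3119783224982, 'cy': 204.6743271311171, 'world_from_camera': array([[ 0.78401191,  0.39952321, -0.47508582,  0.15173266],
       [-0.62036568,  0.5310746 , -0.57715352, -0.36901031],
       [ 0.02171978,  0.74722217,  0.6642193 ,  0.71218021],
       [ 0.        ,  0.        ,  0.        ,  1.        ]])}
```

View pics/w9.png

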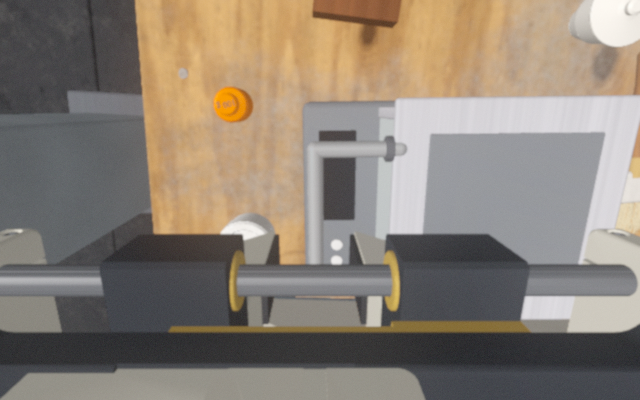

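View pics/s9.png

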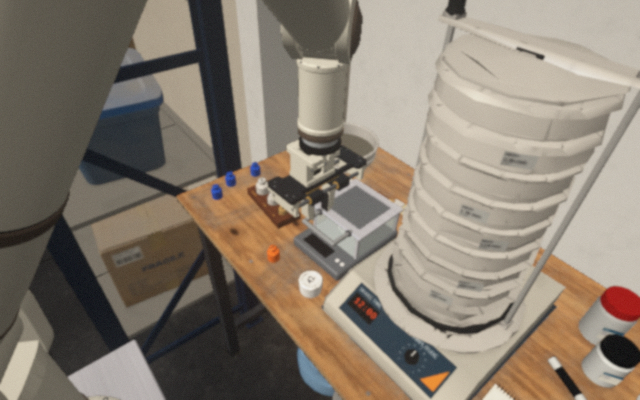

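```bash
python3 - <<'E'
from h import *
for u,v in [(314.5,160),(315,230),(314.5,148)]: print(pt("w9",u,v,.096))
E
```

```text
[0.54048511 0.1375852  0.096     ]
[0.54346463 0.09175541 0.096     ]
[0.54005876 0.14495261 0.096     ]
```

Request:
play_rows(
  rows=[
    [[0,0,0.015,0,0,0,38],[0,0,0.015,0,0,0,38],[0,0,0.015,0,0,0,38],[0,0,0.013,0,0,0,38],[0,0,0.012,0,0,0,38],[0,0,0,0,0,0,38],[0,0,0,0,0,0,38],[0,0,0,0,0,0,38]],
  ],
)

```text
clock: 19.25
eef_pos: [0.5425, 0.1034, 0.0795]
tcp_rot: [0.684, 0.729, 0.0, 0.0]
force: [0.5, -1.2, 0.4]
opening: 0.035
```

```bash
python3 -c "
from h import *
to(.5430,.098,.077,1.633);grab('wrist','w10')"
```

```text
t 19.25 p [0.5425 0.1034 0.0795] yaw 1.6349 z [ 0.001  0.    -1.   ] F [ 0.53 -1.18  0.35] op 0.035 q [ 0.45  0.68 -0.91  1.9   0.69  0.91 -0.74] r 0.552
tool shift [-0.0054  0.0001  0.0025]
rotz 0.0019
level rot [ 0.001  -0.0003  0.    ]
{'fov_y': 61.09292063845317, 'cx': 314.0755055177262, 'cy': 199.934296273572, 'world_from_camera': array([[ 9.97904662e-01, -6.23261723e-02, -1.73704892e-02,
         5.37972199e-01],
       [ 6.46966084e-02,  9.64501681e-01,  2.56029015e-01,
         1.73890556e-01],
       [ 7.96557578e-04, -2.56616359e-01,  9.66513016e-01,
         2.36685189e-01],
       [ 0.00000000e+00,  0.00000000e+00,  0.00000000e+00,
         1.00000000e+00]])}
```

View pics/w10.png

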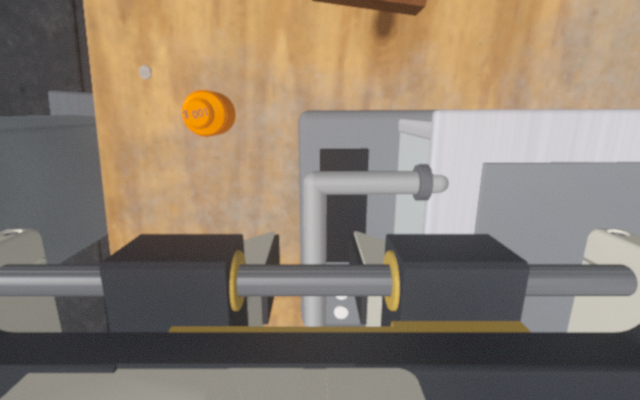

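Request:
play_rows(
  newtons=12,
  rows=[
    [[-0.004,0,0.002,0,0,0,38],[0,0,0,0,0,0,3],[0,0,0,0,0,0,3],[0,0,0,0,0,0,3],[0,0,0,0,0,0,3],[0,0,0,0,0,0,3],[0,0,0,0,0,0,3],[0,0,0,0,0,0,3]],
  ],
)

```text
clock: 20.1
eef_pos: [0.5431, 0.0992, 0.0772]
tcp_rot: [0.684, 0.729, 0.001, 0.0]
force: [4.1, 0.3, -1.8]
opening: 0.0093
```

```bash
python3 -c "
from h import *
st();grab('scene','s11');crop('s11',240,150,400,270,5,'s11c')"
```

```text
t 20.1 p [0.5431 0.0992 0.0772] yaw 1.6347 z [ 0.002  0.    -1.   ] F [ 4.1   0.35 -1.8 ] op 0.0093 q [ 0.46  0.68 -0.91  1.9   0.69  0.9  -0.73] r 0.552
{'fov_y': 52.279386809271536, 'cx': 315.3119783224982, 'cy': 204.6743271311171, 'world_from_camera': array([[ 0.78401191,  0.39952321, -0.47508582,  0.15173266],
       [-0.62036568,  0.5310746 , -0.57715352, -0.36901031],
       [ 0.02171978,  0.74722217,  0.6642193 ,  0.71218021],
       [ 0.        ,  0.        ,  0.        ,  1.        ]])}
```

View pics/s11c.png

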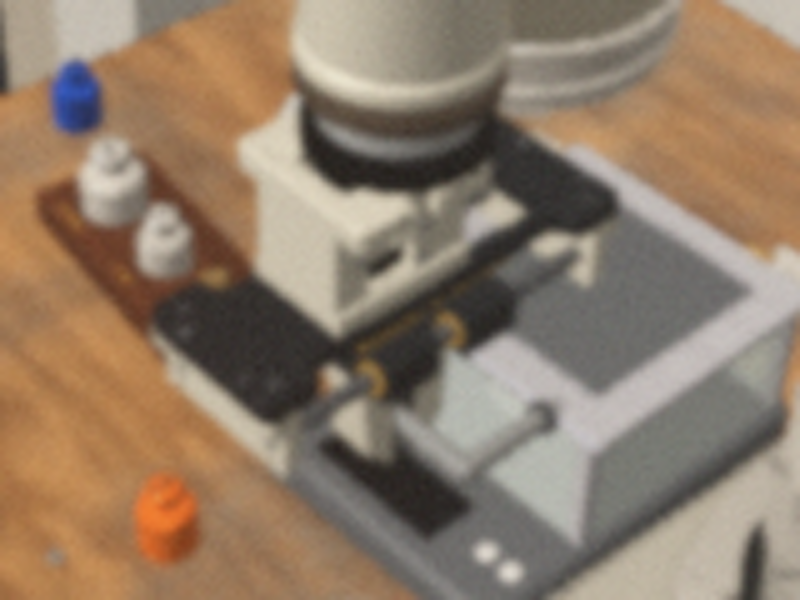

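```bash
python3 - <<'E'
import numpy as np
t=np.radians(np.linspace(0,45,25));x=-.192*np.cos(t)+.004*np.sin(t);z=.192*np.sin(t)+.004*np.cos(t)
for a,b in zip(np.diff(x),np.diff(z)): print(round(a,4),round(-b,4))
E
```

```text
0.0002 -0.0063
0.0004 -0.0063
0.0006 -0.0063
0.0008 -0.0062
0.0011 -0.0062
0.0013 -0.0062
0.0015 -0.0061
0.0017 -0.0061
0.0019 -0.006
0.002 -0.0059
0.0022 -0.0059
0.0024 -0.0058
0.0026 -0.0057
0.0028 -0.0056
0.003 -0.0055
0.0032 -0.0054
0.0033 -0.0053
0.0035 -0.0052
0.0037 -0.0051
0.0038 -0.005
0.004 -0.0048
0.0042 -0.0047
0.0043 -0.0046
0.0045 -0.0044
```

Request:
play_rows(
  rows=[
    [[0,0.0002,-0.0063,0,0,0,3],[0,0.0004,-0.0063,0,0,0,3],[0,0.0006,-0.0063,0,0,0,3],[0,0.0008,-0.0062,0,0,0,3],[0,0.0011,-0.0062,0,0,0,3],[0,0.0013,-0.0062,0,0,0,3],[0,0.0015,-0.0061,0,0,0,3],[0,0.0017,-0.0061,0,0,0,3]],
  ],
)

```text
clock: 20.95
eef_pos: [0.5511, 0.0997, 0.1272]
tcp_rot: [0.684, 0.729, 0.001, 0.001]
force: [7.2, -0.1, -3.6]
opening: 0.0095
```

```bash
python3 -c "
from h import *
st();grab('scene','s12');crop('s12',240,150,400,270,5,'s12c')"
```

```text
t 20.95 p [0.5511 0.0997 0.1272] yaw 1.6347 z [ 0.002  0.001 -1.   ] F [ 7.17 -0.13 -3.55] op 0.0095 q [ 0.5   0.63 -0.97  1.86  0.62  0.99 -0.67] r 0.56
{'fov_y': 52.279386809271536, 'cx': 315.3119783224982, 'cy': 204.6743271311171, 'world_from_camera': array([[ 0.78401191,  0.39952321, -0.47508582,  0.15173266],
       [-0.62036568,  0.5310746 , -0.57715352, -0.36901031],
       [ 0.02171978,  0.74722217,  0.6642193 ,  0.71218021],
       [ 0.        ,  0.        ,  0.        ,  1.        ]])}
```

View pics/s12c.png

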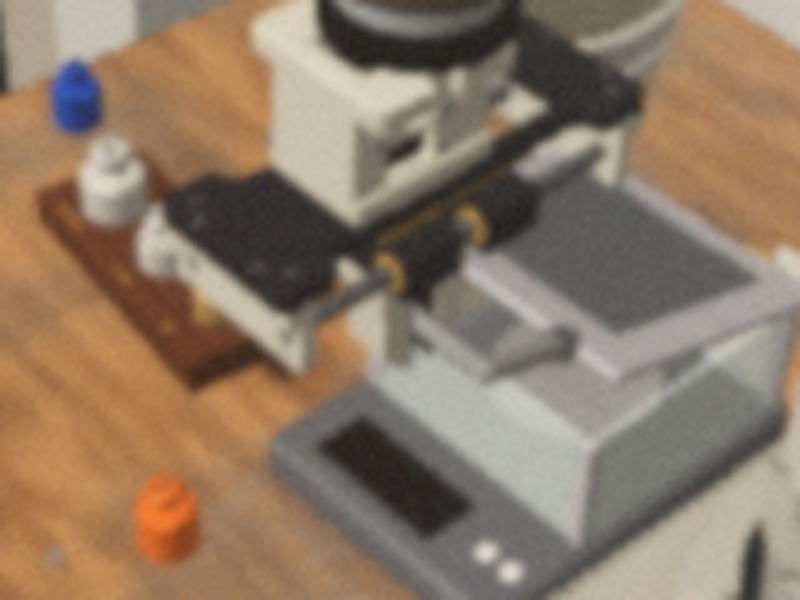

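Request:
play_rows(
  rows=[
    [[0,0.003,-0.006,0,0,0,3],[0,0.0025,-0.0059,0,0,0,3],[0,0.0022,-0.0059,0,0,0,3],[0,0.0024,-0.0058,0,0,0,3],[0,0.0026,-0.0057,0,0,0,3],[0,0.0028,-0.0056,0,0,0,3],[0,0.003,-0.0055,0,0,0,3],[0,0.0032,-0.0054,0,0,0,3]],
  ],
)

```text
clock: 21.8
eef_pos: [0.5709, 0.101, 0.1727]
tcp_rot: [0.684, 0.729, -0.001, -0.0]
force: [-1.6, -0.1, -0.6]
opening: 0.0093
```

```bash
python3 -c "
from h import *
st()"
```

```text
t 21.8 p [0.5709 0.101  0.1727] yaw 1.6351 z [-0.002 -0.    -1.   ] F [-1.58 -0.08 -0.63] op 0.0093 q [ 0.51  0.61 -1.    1.77  0.57  1.09 -0.62] r 0.58
```

Request:
play_rows(
  rows=[
    [[0,0.0033,-0.0053,0,0,0,3],[0,0.0035,-0.0052,0,0,0,3],[0,0.0037,-0.0051,0,0,0,3],[0,0.0038,-0.005,0,0,0,3],[0,0.004,-0.0048,0,0,0,3],[0,0.0042,-0.0047,0,0,0,3],[0,0.0043,-0.0046,0,0,0,3],[0,0.0045,-0.0044,0,0,0,3]],
  ],
)

```text
clock: 22.6
eef_pos: [0.6017, 0.1031, 0.2123]
tcp_rot: [0.684, 0.73, -0.001, -0.001]
force: [-7.7, -0.7, 5.8]
opening: 0.0095
```

Request:
play_rows(
  rows=[
    [[0,0,0,0,0,0,3],[0,0,0,0,0,0,3],[0,0,0,0,0,0,3],[0,0,0,0,0,0,3],[0,0,0,0,0,0,3],[0,0,0,0,0,0,3],[0,0,0,0,0,0,3],[0,0,0,0,0,0,3]],
  ],
)

```text
clock: 23.4
eef_pos: [0.6018, 0.1031, 0.2123]
tcp_rot: [0.684, 0.73, -0.001, -0.0]
force: [-7.9, -1.6, 6.8]
opening: 0.0094
```

```bash
python3 -c "
from h import *
st();grab('scene','s13');crop('s13',240,100,420,270,4,'s13c');grab('wrist','w13');grab('top','t13')"
```

```text
t 23.4 p [0.6018 0.1031 0.2123] yaw 1.6352 z [-0.002 -0.001 -1.   ] F [-7.86 -1.6   6.77] op 0.0094 q [ 0.49  0.62 -1.01  1.65  0.55  1.19 -0.58] r 0.611
{'fov_y': 52.279386809271536, 'cx': 315.3119783224982, 'cy': 204.6743271311171, 'world_from_camera': array([[ 0.78401191,  0.39952321, -0.47508582,  0.15173266],
       [-0.62036568,  0.5310746 , -0.57715352, -0.36901031],
       [ 0.02171978,  0.74722217,  0.6642193 ,  0.71218021],
       [ 0.        ,  0.        ,  0.        ,  1.        ]])}
{'fov_y': 61.09292063845317, 'cx': 314.0755055177262, 'cy': 199.934296273572, 'world_from_camera': array([[ 0.99787902, -0.0634183 , -0.01468282,  0.59765911],
       [ 0.06505992,  0.96413733,  0.25730608,  0.17378192],
       [-0.00216166, -0.2577156 ,  0.9662184 ,  0.36948018],
       [ 0.        ,  0.        ,  0.        ,  1.        ]])}
{'fov_y': 42.514720761687805, 'cx': 322.95305450107526, 'cy': 203.88366878763026, 'world_from_camera': array([[ 0.02433163,  0.97972174, -0.19888006,  0.38766029],
       [-0.99967773,  0.02240413, -0.01193674,  0.15994729],
       [-0.00723895,  0.19910641,  0.97995114,  1.20937331],
       [ 0.        ,  0.        ,  0.        ,  1.        ]])}
```

View pics/s13c.png

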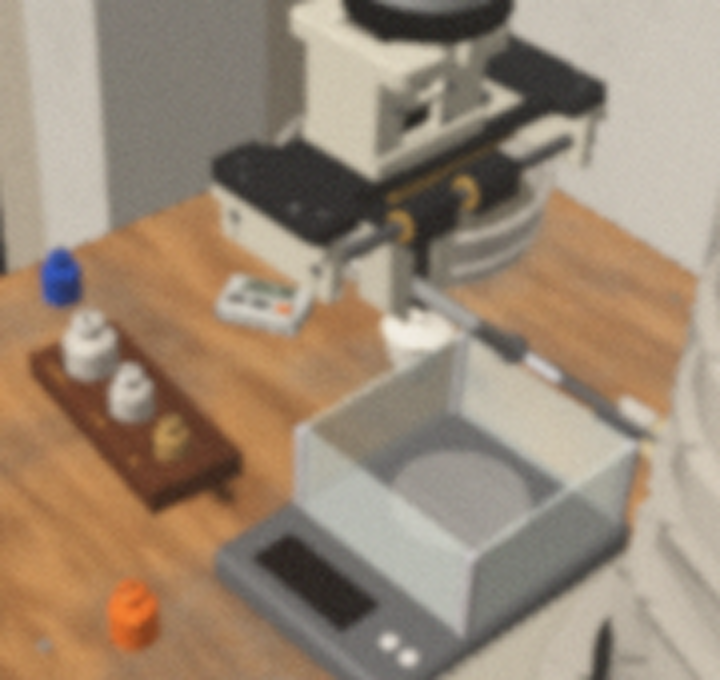

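View pics/w13.png

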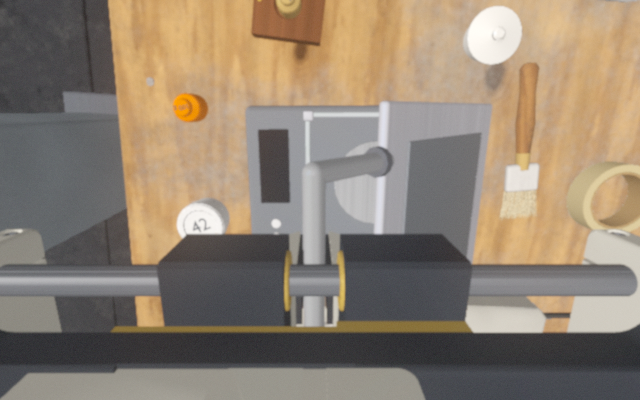

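View pics/t13.png

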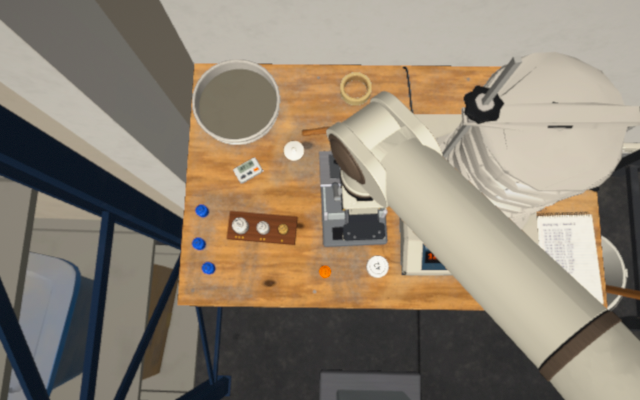

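```bash
python3 - <<'E'
from h import *
H=np.array([.7347,.1100,.092]);ex=np.array([.998,.064,0]);ey=np.array([-.064,.998,0]);ez=np.array([0,0,1.])
def P(s,y,n,t):
    t=np.radians(t);return H+ex*(-s*np.cos(t)+n*np.sin(t))+ez*(s*np.sin(t)+n*np.cos(t))+ey*y
for t in (0,):
    print("check shut top0 lid FL,FR,BL", [np.round(proj("top0",P(s,y,.006,t)),1) for s,y in((.146,.075),(.146,-.075),(0,.075))], "barL w9",np.round(proj("w9",P(.192,.045,.004,0)),1))
for t in (40,43,45,47,50):
    print(t,"w13 barL",np.round(proj("w13",P(.192,.045,.004,t)),1),"lidFL top",np.round(proj("w13",P(.146,.075,.006,t)),1),"lidBL",np.round(proj("w13",P(0,.075,.006,t)),1),"scene FL,FR",np.round(proj("s13",P(.146,.075,.003,t)),1),np.round(proj("s13",P(.192,-.045,.004,t)),1))
crop("w13",290,80,510,250,3.6,"w13c")
E
```

```text
check shut top0 lid FL,FR,BL [array([321.7, 216.8]), array([390. , 214.1]), array([319.2, 153. ])] barL w9 [314.5 151.8]
40 w13 barL [288.5 172.4] lidFL top [363.4 104.3] lidBL [490.9 106.3] scene FL,FR [323.  165.1] [352.8 187.4]
43 w13 barL [303.1 175.5] lidFL top [375.7 104.2] lidBL [491.1 106.3] scene FL,FR [324.8 162.1] [355.6 183. ]
45 w13 barL [314.1 177.6] lidFL top [384.6 104.1] lidBL [491.2 106.3] scene FL,FR [326.1 160.1] [357.5 180. ]
47 w13 barL [326.2 179.8] lidFL top [394.1 104. ] lidBL [491.3 106.3] scene FL,FR [327.4 158.2] [359.5 177.1]
50 w13 barL [346.7 183.2] lidFL top [409.4 103.8] lidBL [491.4 106.3] scene FL,FR [329.5 155.3] [362.6 172.8]
```

View pics/w13c.png

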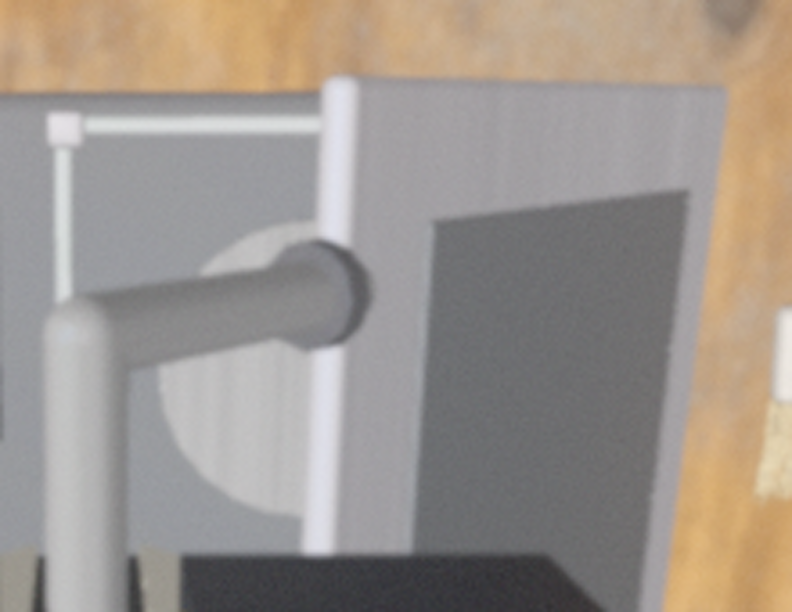

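```bash
python3 -c "
from h import *
st();print(robot.close_job());st()"
```

```text
t 23.55 p [0.6018 0.1031 0.2123] yaw 1.6353 z [-0.002 -0.001 -1.   ] F [-6.87 -1.36  6.99] op 0.009 q [ 0.49  0.62 -1.01  1.65  0.55  1.19 -0.58] r 0.611
the job is handed in; nothing more can be done
None
the job is handed in; nothing more can be done
```

The balance check is ready and handed in at 23.6 s. The medium weight stands in pocket 2, and the large weight was then set in pocket 3. After that I pinched the lid's handle and raised the lid along its arc. The gripper still holds it.

- **Weights:** the scene and top pictures taken after the lift show all three weights upright in their pockets. I judged how far down they sit from these pictures and the release heights; I took no finer measurement.
- **Lid angle:** the arm's position gives about 45°, and the lid edges in the wrist picture give about 45.5–46°. The two agree within about 1°, well inside the 5° allowed.
- **Hold:** the arm was at rest at the end. About 10 N acts on the tool, mostly along the lid towards and away from the hinge, so the path was slightly off the lid's true arc. The grip reads 9 mm on the 10 mm bar.
- **Bystanders:** the tin, crucible and timer look unmoved in the pictures; I did not measure their shifts.
- **Camera mismatch:** the top and wrist cameras disagreed by 3–4 mm in y. I went by the wrist camera and by distances relative to the block, and both weights went into their pockets with no sign of contact.

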